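# Set the laminated bar in the spring-arm sanding fixture

### The job

Load the long laminated bar into the sanding fixture: draw the curved spring arm back until it stays open by itself, push the bar flat and snug into the corner, against both the long fence and the short end stop, and then bring the arm back by its knob and ease it onto the side of the bar, so that it clamps. Be gentle: do not force the bar against the metal edges, do not let the arm snap shut at any time, and leave the other things on the bench where they are.

Things in the scene. Friction and masses are not known exactly. Their poses are not given: they have to be found in the camera images.
- fence: Fence of the sanding fixture: slotted aluminium bar 270 x 20 x 12 mm, fixed on a board whose top is 18 mm above the bench. Origin on the middle of its straight face, at its foot. y runs along the face, which looks to -x (to the robot, within 15 degrees); z up. Fence from y = -140 to +130 mm, top 30 mm above the bench; board x -220 to +60, y -160 to +160 mm.
- seat (a point): Where the bar's centre lies (36 mm above the bench) when seated: flat on the board, along y, long side on the fence, end on the end stop; fence frame x = -21, y = -15 to +15 mm; same axes. The stop (60 x 20 mm, 12 mm high; 18 mm high on the fence) is square to the fence, locked in its slot, set anew each time: its face, 90 mm to -y of this point, looks to +y.
- hinge (a point): Point on the arm's vertical hinge axis (fence frame x = -95, y = -120 mm), at the board's top. The black hub round it has a radius of 19 mm, its top 42 mm above the bench, with a steel nut to 48 mm; a sprung strut 48 mm high runs from it to a post 105 mm to -x of it.
- springarm (a joint): Angle of the curved arm (rad): 0 shut and empty, growing as it is drawn back from the fence (counter-clockwise from above), limit 0.60. Over-centre spring: it shuts the arm below 0.38 and holds it open above. Force at the knob about 7 N at 0, none at 0.38, 5 N the other way at 0.60. On the seated bar the arm rests at 0.12 and clamps with 8 N; let go far from it, it slams.
- knob (a point): Centre of the upright black knob on the arm's free end: 16 mm diameter, 40 mm high, 32 to 72 mm above the bench, 215 mm from the hinge axis. Fence frame: shut x = -61, y = 92 mm; right back x = -187, y = 74 mm. The arm is a steel bar about 11 mm wide, 20 to 32 mm above the bench; its white nose (16 mm diameter, fence side) is 159 mm from the hinge axis.
- bar_centre (a point): Centre of the loose bar to be loaded: laminated light and dark wood, 180 mm long (its x axis), 42 mm wide (y) and 36 mm high (z), lying flat on the bench to the left or the right of the fixture, its length within 25 degrees of pointing away from the robot, about 0.19 kg. Either end may go to the stop.
- offcut: Bystander: short offcut of the same laminated section, 90 x 42 x 36 mm, origin under its centre.
- pencil: Bystander: flat red carpenter's pencil, 170 x 14 x 7 mm, lying on the fixture board behind the fence; origin under its middle.
- square: Bystander: try square, wooden stock 115 mm, steel blade 150 mm, lying flat; origin under the stock's middle.
- tape: Bystander: tape measure, 68 x 36 x 62 mm, origin under its centre.
- glue: Bystander: white glue bottle, 62 mm in diameter, 190 mm high, origin under its centre.
- brush: Bystander: wooden bench brush, 330 mm long, 56 mm high, origin under it.
- sander: Bystander: random orbital sander, 150 mm in diameter, 130 mm high, origin under its disc.
Things that resemble listed ones, but are neither listed nor needed, are in the scene too. What is shaped like the part that bears bar_centre but blue is not meant.

How it is judged:
On the way, in this order (a step that is already met when the one before it is completed fails the run):
1. the arm is drawn back past its dead centre and stays open (value of joint springarm above 0.5 rad), for 0.2 s.
2. with the arm still open, the bar lies flat on the board, snug against the fence and the end stop (value of joint springarm above 0.45 rad and x of bar_centre in the frame of seat between -0.0015 and 0.0015 m and y of bar_centre in the frame of seat between -0.0015 and 0.0015 m and z of bar_centre in the frame of seat between -0.002 and 0.002 m and angle between the x axis of bar_centre and the y axis of seat, either way round below 0.015 rad and angle between bar_centre's own z axis and vertical below 0.03 rad), for 0.2 s.
At the end, for the whole second after the job is handed in: The bar lies flat on the board, its centre within 1.5 mm of its seat across and along the fence and 2 mm in height, within 0.015 rad of the fence's direction, and the arm rests on the side of the bar (arm angle between 0.08 and 0.16) (value of joint springarm between 0.08 and 0.16 rad and x of bar_centre in the frame of seat between -0.0015 and 0.0015 m and y of bar_centre in the frame of seat between -0.0015 and 0.0015 m and z of bar_centre in the frame of seat between -0.002 and 0.002 m and angle between the x axis of bar_centre and the y axis of seat, either way round below 0.015 rad and angle between bar_centre's own z axis and vertical below 0.03 rad); the robot touches nothing.
It fails at once if the bar is pressed against the fence or its end stop with more than 30 N (contact force between bar and fence above 30 N).
It fails at once if the arm snaps shut (faster than 3 rad/s) (velocity of joint springarm below -3 rad/s).
It fails at once if a bystander is moved by more than 30 mm (distance of any of offcut, pencil, square, tape, glue, brush, sander from where it was at the start of the episode above 0.03 m).
It also fails if it takes over 72 s, if anything falls off the work surface, if the arm or the gripper's body presses on something with over 40 N, if the wrist force passes 120 N, or if a joint passes its speed limit or range.

### The arm

A 6-joint arm with a two-finger parallel gripper is mounted at the origin on the work surface. World frame = base frame: x ahead of the robot, y to its left, z up, the work surface at z = 0. Lengths are in m, angles in rad, forces in N, time in s.
With the tool pointing down it reaches from about 0.225 to 0.875 m from the base axis. Payload 3.4 kg.
Tool frame: the origin (TCP) lies midway between the tips of the shut fingers; the grasp point (between the pads) lies 19 mm behind it (manip.grasp_offset is the distance from the TCP to the grasp point, in m); x points along the fingers, y is the direction in which the jaws open and shut, and the axes are right-handed (so a half turn about x gives the same grasp; the last joint's range is limited). The gripper opens to 85 mm and grips with 20 to 120 N. Pads are 22 mm wide; open, the fingers measure 114 mm over their backs; the gripper's body (76 mm by 85 mm) begins 54 mm behind the grasp point. The pads swing forward as they close: fully open they stand 13 mm farther back than shut.
Start: joints at [1.187, 0.276, 1.505, -0, 1.361, -0.121], TCP at [0.149, 0.555, 0.231] pointing down, gripper open.
Joint ranges: [-2.89, 2.89], [-0.75, 2.08], [0.22, 2.7], [-1.18, 4.32], [0.11, 2.71], [-2.7, 2.7]. Speed limits (rad/s): [2.57, 2.57, 3.14, 3.14, 3.14, 3.14].

### API

Orientations are given as a unit quaternion [w, x, y, z].
In Python, from rig import manip gives the robot as it stands.
- The arm moves only by the shell command python3 -m creep 'ROWS' [OPENING] [FORCE]. ROWS is a JSON object of lists of equal length, an entry for each row: "delta_pos": the shift along the tool's x, y, z in cm, a list of three; "dr": the turn, a rotation vector about the tool's x, y, z in rad, a list of three. In form: {"delta_pos": [[dx, dy, dz], ...], "dr": [[rx, ry, rz], ...]}. A call has 1 to 10 rows; each row is the pose to reach, as a shift and turn from the pose commanded when the call began, along the tool's axes at that moment; what a row does not reach only later rows make up. A row lasts 1/10 s, in which the tool goes at most 50 mm and 8.59 degrees, less where a joint would pass 70% of its speed; a pose out of reach is approached as far as the arm can. A call with a gripper value outside its range is refused whole. OPENING is the opening, from -1 (shut) to 1 (fully open), set as the call begins (- or left out, the last holds). The fingers move at their own pace and stop on an object; FORCE is the grip in N (left out, the last holds). Time passes only in rows, so rows that repeat a pose let the fingers close. It gives the time, the measured TCP pose, the force and the opening at its end, in the units of the state.
- manip.get_state(): the state, without advancing time (a new reading comes with each control period).
- manip.get_image(name): name is "scene" or "side" or "wrist"; returns a dict with "pixels" (420x560x3 uint8, blue, green, red), "depth" (420x560 float32, m along the optical axis (not along the pixel's ray), 0 where there is no reading), "intrinsics" (3x3 intrinsics, pixels), "rvec" (rotation vector, rad) and "tvec" (3), from world to camera coordinates, as OpenCV has them. Camera axes: x right, y down, z forward; pixel columns grow to the right and rows downward; lengths in m; the calibration is good to about 2 mm. A picture is of the moment at which its call begins.
- manip.sign_off(): hands the job in, once; it reports no verdict.
The state is a dict: "clock": time; "qpos": joint angles; "qd": joint speeds; "effort": joint torques, N m; "position": TCP position; "ee_rot": TCP orientation; "contact_force": force on the tool from outside, world axes, zero at the start; "moment": the same for the moment, N m; "width": finger opening in m.
Only numpy, scipy, OpenCV 4.12 (cv2) and the standard library are available. Lean on these libraries where they do the work, as an engineer would, in place of code of your own. Each camera call takes 0.05 s, during which the arm holds its last target. There are 200 camera calls.

## Working session

There is one attempt and no reset: what is moved stays moved. The work goes in short steps, Python scripts to look and compute and a shell command to move; the robot and the scene stay as the last step left them, time stands still between calls to the robot, and variables do not carry over. Pictures are saved under pics/ and viewed, about 8 in all and at most 12, crops included, and the job is handed in when it is done.

```bash
mkdir -p pics; ls
cat > h.py <<'E'
import numpy as np, cv2
from rig import manip
from scipy.spatial.transform import Rotation as R
def grab(n,save=None):
    im=manip.get_image(n)
    if save: cv2.imwrite('pics/'+save,im['pixels'])
    return im
def pts(im):
    K=np.array(im['intrinsics']);Rm=cv2.Rodrigues(np.array(im['rvec'],float))[0];t=np.array(im['tvec']).ravel()
    d=im['depth'];v,u=np.mgrid[:d.shape[0],:d.shape[1]]
    c=np.stack([(u-K[0,2])/K[0,0]*d,(v-K[1,2])/K[1,1]*d,d],-1)
    w=(c-t)@Rm; w[d==0]=np.nan
    return w
def ray(im,px,z):
    K=np.array(im['intrinsics']);Rm=cv2.Rodrigues(np.array(im['rvec'],float))[0];t=np.array(im['tvec']).ravel()
    px=np.atleast_2d(px).astype(float)
    d=np.c_[(px[:,0]-K[0,2])/K[0,0],(px[:,1]-K[1,2])/K[1,1],np.ones(len(px))]@Rm
    o=-Rm.T@t
    return o+d*((z-o[2])/d[:,2])[:,None]
def totool(dw,q=None):
    q=manip.get_state()['ee_rot'] if q is None else q
    return R.from_quat(np.r_[q[1:],q[0]]).inv().apply(dw)
E
python3 - <<'E'
from h import *
print(manip.get_state())
a=grab('scene','a.png');b=grab('side','b.png')
np.savez('first.npz',a=pts(a),b=pts(b),ap=a['pixels'],bp=b['pixels'])
for i in (a,b):
  Rm=cv2.Rodrigues(np.array(i['rvec'],float))[0];print(-Rm.T@np.array(i['tvec']).ravel())
E
```

```text
pics
{'clock': 0.0, 'qpos': array([ 1.18698543e+00,  2.76555846e-01,  1.50620652e+00,  4.85647775e-05,
        1.36067034e+00, -1.20993182e-01]), 'qd': array([ 0.00060408, -0.00036487, -0.00016868,  0.00096489, -0.00035396,
        0.00100293]), 'effort': array([ 1.04698112e-03, -4.16763568e+01, -2.45809078e+01, -2.39945593e-04,
        1.11078631e-02, -1.66712221e-05]), 'position': array([0.14916099, 0.55473953, 0.23043279]), 'ee_rot': array([ 0.70083081,  0.09203067,  0.70118825, -0.09328218]), 'contact_force': array([-0.51820048,  0.12930181, -0.37181657]), 'moment': array([ 0.00283854, -0.0508569 ,  0.03728473]), 'width': 0.08541821537485456}
[ 1.26907763 -0.52121202  1.09940491]
[ 0.19718838 -1.21210672  0.84905794]
```

View pics/a.png

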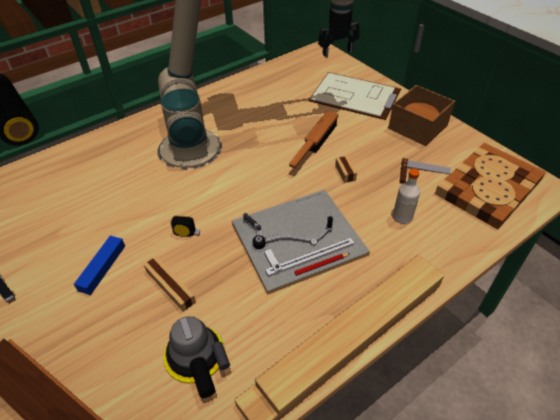

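View pics/b.png

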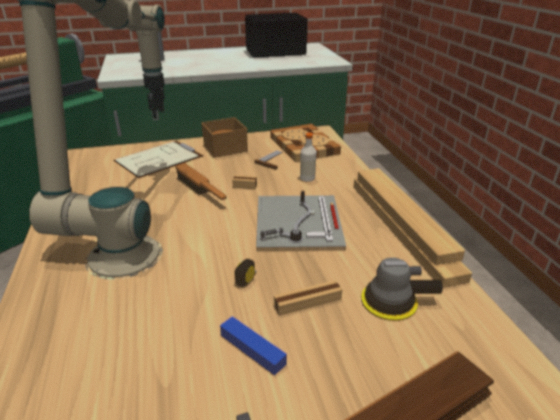

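Scene view: the bar is at about (170,283), the blue decoy at (100,265), and the fixture board around (300,240). Its hub is at (259,241), its knob at (330,223), and the end stop is near (272,260). The side view agrees. Next I'll get coarse numbers from depth.

Run:
```python
from h import *
f=np.load('first.npz');
def rect(P):
    (c,s,an)=cv2.minAreaRect((P[:,:2]*1000).astype(np.float32)); return np.round(c,1),np.round(s,1),round(an,1)
def reg(w,box,z0,z1):
    m=np.zeros(w.shape[:2],bool);u0,v0,u1,v1=box;m[v0:v1,u0:u1]=1
    with np.errstate(all='ignore'): m&=(w[...,2]>z0)&(w[...,2]<z1)
    return w[m]
for n,bx in (('a',dict(bar=(138,252,202,312),board=(228,188,372,290),knob=(318,212,345,240),hub=(245,205,270,250))),('b',dict(bar=(270,282,348,315),board=(250,190,350,250),knob=(295,188,312,215)))):
    w=f[n]
    for k,b in bx.items():
        z=dict(bar=(.030,.042),board=(.012,.023),knob=(.06,.08),hub=(.038,.052))[k]
        P=reg(w,b,*z); print(n,k,len(P),rect(P) if len(P)>4 else '', np.median(P[:,2]) if len(P) else '')
    P=reg(w,bx['board'],.027,.034);print('fence-ish',len(P),rect(P))
    P=w[reg.__defaults__] if 0 else None
P=f['a'].reshape(-1,3)
for lo,hi in((.05,.3),):
  pass
```

```text
a bar 901 (array([ 490.7, -337.3]), array([186.2,  43.7]), 6.5) 0.036667929901028
a board 6019 (array([573.9,  48.2]), array([323.1, 285.8]), 77.1) 0.018952312822506468
a knob 34 (array([613.1, 132.7]), array([15.3, 15.8]), 40.3) 0.07064261915555661
a hub 211 (array([491. , -49.6]), array([ 36.5, 127. ]), 67.7) 0.0438342477298018
fence-ish 958 (array([577.6,  42.5]), array([270.9, 254.6]), 76.8)
b bar 865 (array([ 491.3, -337.1]), array([181.4,  48.6]), 7.0) 0.037860653511724636
b board 3044 (array([573.9,  49. ]), array([331.9, 280.6]), 77.2) 0.020411267485278196
b knob 26 (array([609.3, 133.8]), array([13.6, 22. ]), 22.9) 0.07086937778295392
fence-ish 461 (array([606.8,  -4.2]), array([336.1, 198.6]), 42.3)
```

```bash
cat >> h.py <<'E'
YAW=np.deg2rad(-12.9); FO=np.array([.6519,.0307])
def f2w(x,y):
    c,s=np.cos(YAW),np.sin(YAW); return FO+np.array([c*x-s*y,s*x+c*y])/1000
def yaw():
    q=manip.get_state()['ee_rot'];M=R.from_quat(np.r_[q[1:],q[0]]).as_matrix();return np.rad2deg(np.arctan2(M[1,1],M[0,1])),M
def plan(x,y,z,yw=None):
    """tool shift (cm) and x-turn (rad) to the world pose, jaw direction yw deg mod 180"""
    s=manip.get_state();y0,M=yaw();d=M.T@(np.array([x,y,z])-s['position'])*100
    t=M[:,0]@np.array([0,0,-1]);tx=np.cross(M[:,0],[0,0,-1]);out=M.T@tx
    if yw is not None:
        dy=(yw-y0+90)%180-90; out=out+np.array([-np.deg2rad(dy),0,0])
    print('pos',s['position'].round(4),'yaw',round(y0,1),'q6',s['qpos'][5].round(2),'w',round(s['width'],4),'F',s['contact_force'].round(1),'clk',round(s['clock'],1));print('delta',d.round(2),'dr',out.round(3))
def knob(th):
    p=1.4118+th; return f2w(-95+214.7*np.cos(p),-120+214.7*np.sin(p))
E
python3 - <<'E'
from h import *
print(yaw()[1].round(3)); k=knob(0);print(k); plan(*k,.23,-22); plan(*k,.04,-22)
f=np.load('first.npz')
for n,uv in (('a',[(405,205),(345,168),(183,227),(315,140)]),):
  for u,v in uv: print(f[n][v,u].round(3))
E
```

```text
[[-0.001  0.26   0.966]
 [-0.002  0.966 -0.26 ]
 [-1.    -0.002 -0.   ]]
[0.61296982 0.13399001]
pos [0.1492 0.5548 0.2305] yaw 74.9 q6 -0.12 w 0.0852 F [-0.  -0.7  0. ] clk 0.1
delta [  0.09 -28.59  55.72] dr [-1.45  -0.     0.002]
pos [0.1492 0.5548 0.2305] yaw 74.9 q6 -0.12 w 0.0852 F [-0.  -0.7  0. ] clk 0.1
delta [ 19.09 -28.55  55.72] dr [-1.45  -0.     0.002]
[0.716 0.336 0.081]
[0.455 0.34  0.038]
[ 0.362 -0.216  0.047]
[0.299 0.34  0.057]
```

```bash
python3 -m creep '{"delta_pos":[[0,-28.6,55.7],[0,-28.6,55.7],[0,-28.6,55.7],[0,-28.6,55.7],[0,-28.6,55.7],[0,-28.6,55.7],[0,-28.6,55.7],[0,-28.6,55.7],[0,-28.6,55.7],[0,-28.6,55.7]],"dr":[[1.69,0,0],[1.69,0,0],[1.69,0,0],[1.69,0,0],[1.69,0,0],[1.69,0,0],[1.69,0,0],[1.69,0,0],[1.69,0,0],[1.69,0,0]]}' 0
python3 -c "
from h import *
k=knob(0);plan(*k,.23,-22)"
```

```text
clock: 1.1
position: [0.5206, 0.2175, 0.231]
ee_rot: [-0.448, -0.547, -0.448, 0.547]
contact_force: [-0.1, 0.4, -0.0]
width: 0.0428
pos [0.5206 0.2175 0.231 ] yaw -11.4 q6 0.47 w 0.0428 F [-0.1  0.4 -0. ] clk 1.1
delta [ 0.09 10.7   6.37] dr [ 0.185 -0.     0.001]
```

```bash
python3 -m creep '{"delta_pos":[[0,10.7,6.4],[0,10.7,6.4],[0,10.7,6.4],[4,10.7,6.4],[8,10.7,6.4],[8,10.7,6.4]],"dr":[[0.185,0,0],[0.185,0,0],[0.185,0,0],[0.185,0,0],[0.185,0,0],[0.185,0,0]]}' 0
python3 -c "
from h import *
w=grab('wrist','w1.png');np.savez('w1.npz',**w)
k=knob(0);plan(*k,.04,-22)"
```

```text
clock: 1.7
position: [0.6079, 0.135, 0.1451]
ee_rot: [-0.395, -0.581, -0.4, 0.589]
contact_force: [-1.8, -0.4, -0.4]
width: 0.0425
pos [0.6101 0.1355 0.1484] yaw -21.6 q6 0.48 w 0.0429 F [-0.5 -1.   0.5] clk 1.8
delta [10.84  0.4   0.  ] dr [0.007 0.003 0.007]
```

View pics/w1.png

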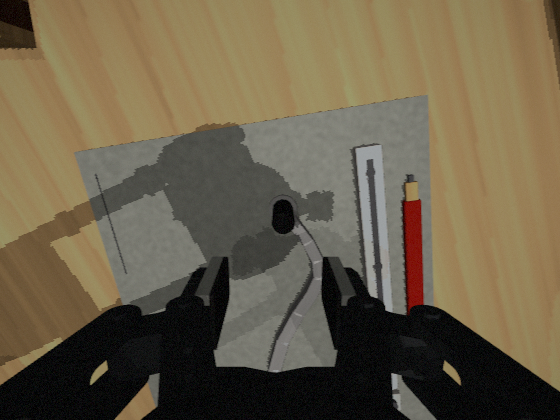

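The wrist view shows the knob at (284,213), between the jaws laterally, with the fence to its right. I'll check the knob's position from depth.

```bash
python3 -c "
from h import *
w=dict(np.load('w1.npz'));P=pts(w)[185:240,262:306].reshape(-1,3);P=P[(P[:,2]>.066)&(P[:,2]<.08)]
print(len(P),P.min(0),P.max(0),P.mean(0),knob(0))
A=pts(w);Q=A[140:300,340:400].reshape(-1,3);Q=Q[(Q[:,2]>.027)&(Q[:,2]<.034)];print(len(Q),cv2.minAreaRect((Q[:,:2]*1000).astype(np.float32)))
print(f2w(10,130))
"
```

```text
435 [0.6037461  0.126883   0.06608809] [0.61920137 0.14227678 0.07509127] [0.61185215 0.13553286 0.07257943] [0.61296982 0.13399001]
3946 ((674.3215942382812, 90.67255401611328), (133.01760864257812, 20.561138153076172), 77.17459869384766)
[0.69067013 0.15518645]
```

```bash
python3 -m creep '{"delta_pos":[[3,0.2,0.1],[6,0.3,0.1],[9,0.3,0.1],[10.8,0.3,0.1],[10.8,0.3,0.1],[10.8,0.3,0.1]],"dr":[[0,0,0],[0,0,0],[0,0,0],[0,0,0],[0,0,0],[0,0,0]]}' 0
python3 -m creep '{"delta_pos":[[0,0,0],[0,0,0],[0,0,0],[0,0,0],[0,0,0],[0,0,0]],"dr":[[0,0,0],[0,0,0],[0,0,0],[0,0,0],[0,0,0],[0,0,0]]}' -1 40
python3 - <<'E'
from h import *
plan(*knob(0),.04,-22)
M=yaw()[1]
k0=knob(0)
for i in range(1,11):
    th=i*.058; d=M.T@np.r_[knob(th)-k0,0]*100; print([round(v,2) for v in d],round(-th,3))
E
```

```text
clock: 2.35
position: [0.6165, 0.1344, 0.0454]
ee_rot: [0.398, 0.586, 0.397, -0.584]
contact_force: [-0.5, -0.4, 0.1]
width: 0.0425
clock: 2.95
position: [0.6131, 0.1355, 0.0456]
ee_rot: [-0.396, -0.585, -0.398, 0.585]
contact_force: [-6.2, 3.5, 7.8]
width: 0.0146
pos [0.6131 0.1355 0.0456] yaw -21.6 q6 0.48 w 0.0146 F [-6.2  3.5  7.8] clk 3.0
delta [0.56 0.05 0.15] dr [ 0.006 -0.002  0.003]
[np.float64(0.0), np.float64(-1.24), np.float64(0.03)] -0.058
[np.float64(0.01), np.float64(-2.49), np.float64(0.13)] -0.116
[np.float64(0.01), np.float64(-3.72), np.float64(0.3)] -0.174
[np.float64(0.01), np.float64(-4.94), np.float64(0.54)] -0.232
[np.float64(0.02), np.float64(-6.15), np.float64(0.86)] -0.29
[np.float64(0.02), np.float64(-7.33), np.float64(1.24)] -0.348
[np.float64(0.02), np.float64(-8.49), np.float64(1.69)] -0.406
[np.float64(0.03), np.float64(-9.62), np.float64(2.21)] -0.464
[np.float64(0.03), np.float64(-10.72), np.float64(2.79)] -0.522
[np.float64(0.03), np.float64(-11.79), np.float64(3.43)] -0.58
```

```bash
python3 -m creep '{"delta_pos":[[0,-1.25,0.03],[0,-2.5,0.13],[0,-3.7,0.3],[0,-4.95,0.55],[0,-6.15,0.85],[0,-7.3,1.25],[0,-8.5,1.7],[0,-9.6,2.2],[0,-10.7,2.8],[0,-11.8,3.4]],"dr":[[-0.058,0,0],[-0.116,0,0],[-0.174,0,0],[-0.232,0,0],[-0.29,0,0],[-0.348,0,0],[-0.406,0,0],[-0.464,0,0],[-0.522,0,0],[-0.58,0,0]]}' -1 40
python3 -m creep '{"delta_pos":[[0,0,0],[0,0,0],[0,0,0]],"dr":[[0,0,0],[0,0,0],[0,0,0]]}'
python3 -c "
from h import *
plan(*knob(.58),.0456,12);print(knob(.58))"
```

```text
clock: 3.95
position: [0.4916, 0.1472, 0.0455]
ee_rot: [0.548, 0.447, 0.549, -0.446]
contact_force: [-5.2, 2.4, 10.3]
width: 0.0148
clock: 4.25
position: [0.4911, 0.147, 0.0455]
ee_rot: [0.547, 0.447, 0.549, -0.447]
contact_force: [-4.8, 4.3, 11.1]
width: 0.0148
pos [0.4911 0.147  0.0455] yaw 11.6 q6 -0.05 w 0.0148 F [-4.8  4.3 11.1] clk 4.2
delta [-0.01 -0.06  0.14] dr [-0.008 -0.003  0.001]
[0.49072567 0.14553266]
```

```bash
python3 -m creep '{"delta_pos":[[0,0,0],[0,0,0],[0,0,0],[-4,0,0],[-8,0,0],[-12,0,0],[-14,0,0],[-14,0,0]],"dr":[[0,0,0],[0,0,0],[0,0,0],[0,0,0],[0,0,0],[0,0,0],[0,0,0],[0,0,0]]}' 0
python3 -c "
from h import *
w=grab('scene');P=pts(w)[200:260,260:345].reshape(-1,3);P=P[(P[:,2]>.06)&(P[:,2]<.08)]
print(len(P),P.min(0),P.max(0),knob(.6))
plan(.491,-.337,.18,-83.5)
"
```

```text
clock: 5.05
position: [0.4956, 0.1461, 0.1872]
ee_rot: [0.55, 0.449, 0.546, -0.444]
contact_force: [-0.0, 0.2, 0.6]
width: 0.043Traceback (most recent call last):
  File "<string>", line 4, in <module>
    print(len(P),P.min(0),P.max(0),knob(.6))
                 ~~~~~^^^
    return umr_minimum(a, axis, None, out, keepdims, initial, where)
ValueError: zero-size array to reduction operation minimum which has no identity
```

```bash
python3 -c "
from h import *
plan(.491,-.337,.187,-83.5)
"
```

```text
pos [0.494  0.1458 0.185 ] yaw 11.6 q6 -0.05 w 0.0426 F [ 0.2 -0.6 -0.8] clk 5.1
delta [ -0.23 -10.02  47.23] dr [-1.481  0.    -0.005]
```

```bash
python3 -m creep '{"delta_pos":[[0,-10,47.2],[0,-10,47.2],[0,-10,47.2],[0,-10,47.2],[0,-10,47.2],[0,-10,47.2],[0,-10,47.2],[0,-10,47.2],[0,-10,47.2],[0,-10,47.2]],"dr":[[1.66,0,0],[1.66,0,0],[1.66,0,0],[1.66,0,0],[1.66,0,0],[1.66,0,0],[1.66,0,0],[1.66,0,0],[1.66,0,0],[1.66,0,0]]}' 1
python3 -c "
from h import *
plan(.491,-.337,.185,-83.5)"
```

```text
clock: 6.1
position: [0.4887, -0.3401, 0.181]
ee_rot: [-0.093, -0.7, -0.094, 0.702]
contact_force: [0.1, 0.3, -0.0]
width: 0.0857
pos [ 0.4887 -0.3401  0.181 ] yaw -74.8 q6 0.58 w 0.0857 F [ 0.1  0.3 -0. ] clk 6.1
delta [-0.4  -0.24 -0.3 ] dr [0.152 0.002 0.001]
```

```bash
python3 -m creep '{"delta_pos":[[0,0,0],[0,0,0],[0,0,0]],"dr":[[0.14,0,0],[0.152,0,0],[0.152,0,0]]}' 1
python3 -c "
from h import *
w=grab('wrist','w2.png');P=pts(w)
M=(P[...,2]>.031)&(P[...,2]<.042)&(abs(P[...,0]-.49)<.15)&(abs(P[...,1]+.337)<.06);Q=P[M]
print(len(Q),cv2.minAreaRect((Q[:,:2]*1000).astype(np.float32)))
s=grab('scene','s2.png');S=pts(s);k=knob(.6)
m=(S[...,2]>.06)&(S[...,2]<.08)&(np.hypot(S[...,0]-k[0],S[...,1]-k[1])<.05);Q=S[m];print('knob',len(Q),Q.mean(0) if len(Q) else '',k)
# stop & fence in fence frame
c,sn=np.cos(YAW),np.sin(YAW);X=((S[...,0]-FO[0])*c+(S[...,1]-FO[1])*sn)*1000;Y=(-(S[...,0]-FO[0])*sn+(S[...,1]-FO[1])*c)*1000
m=(S[...,2]>.026)&(S[...,2]<.040)&(X<-3)&(X>-62)&(Y>-150)&(Y<-40)
print('stop',m.sum(),np.percentile(X[m],[2,50,98]),np.percentile(Y[m],[2,10,50,90,98]))
plan(.491,-.337,.016,-83.5)"
```

```text
clock: 6.4
position: [0.4891, -0.336, 0.1817]
ee_rot: [-0.043, -0.705, -0.045, 0.706]
contact_force: [-0.5, -0.0, 1.0]
width: 0.0853
9551 ((521.9442138671875, -339.945556640625), (80.86051940917969, 246.59820556640625), 83.5474853515625)
knob 28 [0.48805507 0.14218949 0.06972167] [0.4865224  0.14465495]
stop 115 [-57.02510313 -30.22234073  -6.14226677] [-119.08394666 -118.0044605  -109.78446951 -101.25376088  -99.69157895]
pos [ 0.4896 -0.3357  0.1826] yaw -82.9 q6 0.73 w 0.0853 F [-0.4  0.1 -0.1] clk 6.5
delta [16.66  0.17 -0.14] dr [0.011 0.001 0.001]
```

View pics/w2.png

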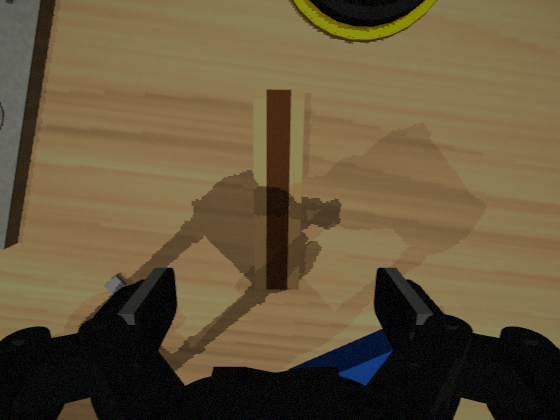

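View pics/s2.png

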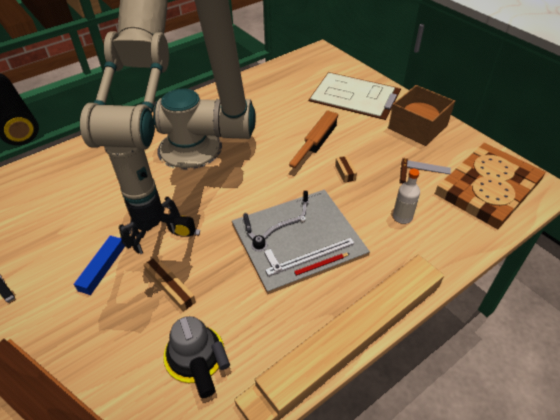

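The bar is centred at (279,190) in the wrist view, parallel to the jaws' opening axis normal. In the scene view the arm stands open, knob at (305,198), and the stop is clear. I'll refine the bar and check that the blue decoy leaves room for the fingers.

```bash
python3 -c "
from h import *
w=grab('wrist');P=pts(w);P2=P[80:300,235:325].reshape(-1,3);Q=P2[(P2[:,2]>.032)&(P2[:,2]<.042)]
print(len(Q),np.median(Q[:,2]),cv2.minAreaRect((Q[:,:2]*1000).astype(np.float32)))
f=np.load('first.npz');p=f['ap'].astype(int);m=(p[...,0]>p[...,2]+60)&(p[...,0]>100);B=f['a'][m];B=B[(B[:,2]>.025)&(B[:,2]<.05)];print('blue',len(B),cv2.boxPoints(cv2.minAreaRect((B[:,:2]*1000).astype(np.float32))))
"
```

```text
9465 0.037062070208460474 ((490.5045471191406, -336.6775817871094), (180.28919982910156, 42.103965759277344), 6.600277900695801)
blue 736 [[ 248.44115 -400.7962 ]
 [ 350.67038 -547.86523]
 [ 386.29187 -523.1044 ]
 [ 284.06265 -376.03534]]
```

```bash
python3 -m creep '{"delta_pos":[[4,0.1,0],[8,0.1,0],[12,0.1,0],[15,0.1,0],[16.5,0.1,0],[16.5,0.1,0],[16.5,0.1,0]],"dr":[[0.01,0,0],[0.01,0,0],[0.01,0,0],[0.01,0,0],[0.01,0,0],[0.01,0,0],[0.01,0,0]]}' 1
python3 -c "
from h import *
plan(.4905,-.3367,.016,-83.4)"
```

```text
clock: 7.25
position: [0.4904, -0.3374, 0.0187]
ee_rot: [0.04, 0.706, 0.04, -0.706]
contact_force: [0.5, 0.3, 0.4]
width: 0.0854
pos [ 0.4904 -0.3374  0.0187] yaw -83.5 q6 0.74 w 0.0854 F [0.5 0.3 0.4] clk 7.2
delta [ 0.27 -0.07 -0.02] dr [-0.002 -0.    -0.   ]
```

```bash
python3 -m creep '{"delta_pos":[[0.3,0,0],[0.3,0,0],[0.3,0,0],[0.3,0,0],[0.3,0,0],[0.3,0,0],[0.3,0,0]],"dr":[[0,0,0],[0,0,0],[0,0,0],[0,0,0],[0,0,0],[0,0,0],[0,0,0]]}' -1 50
python3 -c "
from h import *
plan(.4905,-.3367,.12,-83.4)"
```

```text
clock: 7.95
position: [0.4905, -0.3381, 0.0164]
ee_rot: [0.04, 0.707, 0.039, -0.705]
contact_force: [-0.4, 1.2, 5.8]
width: 0.0412
pos [ 0.4905 -0.3381  0.0164] yaw -83.6 q6 0.74 w 0.0412 F [-0.4  1.2  5.8] clk 8.0
delta [-10.36  -0.13  -0.03] dr [-0.003 -0.001 -0.001]
```

```bash
python3 -m creep '{"delta_pos":[[-1,0,0],[-3,0,0],[-6,0,0],[-9,0,0],[-12,0,0],[-12,0,0]],"dr":[[0,0,0],[0,0,0],[0,0,0],[0,0,0],[0,0,0],[0,0,0]]}' -1 50
python3 -c "
from h import *
t=f2w(-27,-3);print(t)
plan(*t,.136,-12.85)"
```

```text
clock: 8.55
position: [0.4921, -0.3396, 0.1398]
ee_rot: [0.042, 0.708, 0.037, -0.704]
contact_force: [0.5, -0.2, -0.7]
width: 0.0409
[0.6249117  0.03380347]
pos [ 0.4921 -0.3396  0.1398] yaw -83.6 q6 0.74 w 0.0409 F [ 0.5 -0.2 -0.7] clk 8.6
delta [  0.25 -35.63 -17.36] dr [-1.235 -0.006 -0.007]
```

```bash
python3 -m creep '{"delta_pos":[[-4,0,0],[-4,-3,-1.5],[-4,-7,-3.5],[-4,-11,-5.3],[-4,-15,-7.3],[-4,-19,-9.3],[-4,-23,-11.3],[-4,-27,-13.3],[-4,-31,-15.3],[-4,-34,-16.6]],"dr":[[0,0,0],[-0.05,0,0],[-0.15,0,0],[-0.28,0,0],[-0.41,0,0],[-0.54,0,0],[-0.67,0,0],[-0.8,0,0],[-0.93,0,0],[-1.05,0,0]]}' -1 50
python3 -c "
from h import *
t=f2w(-27,-3)
plan(*t,.136,-12.85)"
```

```text
clock: 9.55
position: [0.6168, 0.0215, 0.1736]
ee_rot: [-0.389, -0.589, -0.391, 0.59]
contact_force: [-1.5, -1.1, -2.1]
width: 0.0409
pos [0.6168 0.0215 0.1736] yaw -23.1 q6 0.32 w 0.0409 F [-1.5 -1.1 -2.1] clk 9.6
delta [ 3.76  0.28 -1.45] dr [-0.178 -0.     0.002]
```

Now I'll settle above the seat and check the held bar before lowering it.

```bash
python3 -m creep '{"delta_pos":[[1,0.2,-0.8],[2,0.3,-1.4],[3,0.3,-1.5],[3.8,0.3,-1.5],[3.8,0.3,-1.5],[3.8,0.3,-1.5]],"dr":[[-0.09,0,0],[-0.178,0,0],[-0.178,0,0],[-0.178,0,0],[-0.178,0,0],[-0.178,0,0]]}' -1 50
python3 -c "
from h import *
t=f2w(-27,-3)
plan(*t,.136,-12.85)
c,sn=np.cos(YAW),np.sin(YAW)
def ff(S): return ((S[...,0]-FO[0])*c+(S[...,1]-FO[1])*sn)*1000,(-(S[...,0]-FO[0])*sn+(S[...,1]-FO[1])*c)*1000
for n in ('scene','side','wrist'):
  w=grab(n,'c_'+n+'.png');S=pts(w);X,Y=ff(S);Z=S[...,2]
  m=(Z>.149)&(Z<.166)&(X>-60)&(X<10)&(abs(Y)<120)
  print(n,m.sum(),np.percentile(X[m],[1,99]) if m.any() else '',np.percentile(Y[m],[1,99]) if m.any() else '',np.median(Z[m]) if m.any() else '')
  m=(Z>.026)&(Z<.040)&(X<-3)&(X>-62)&(Y>-150)&(Y<-60)
  if m.any(): print('stop',m.sum(),np.percentile(Y[m],[1,99]))
"
```

```text
clock: 10.15
position: [0.6254, 0.0307, 0.137]
ee_rot: [-0.438, -0.554, -0.439, 0.555]
contact_force: [1.3, -0.3, -2.8]
width: 0.041
pos [0.6254 0.0307 0.137 ] yaw -13.3 q6 0.17 w 0.041 F [ 1.3 -0.3 -2.8] clk 10.2
delta [ 0.1  -0.12 -0.3 ] dr [-0.008  0.     0.001]
scene 742 [-48.09399503   7.50075423] [-95.24903398  82.95719049] 0.15727952012342372
stop 116 [-119.56437516  -99.75897086]
side 405 [-55.36824563   3.49879752] [-97.98367732  82.90281232] 0.15949656191899594
stop 84 [-123.10276484  -96.49012482]
wrist 35829 [-50.23535327  -1.78659217] [-39.51135872  84.70884787] 0.15858556006305644
```

View pics/c_scene.png

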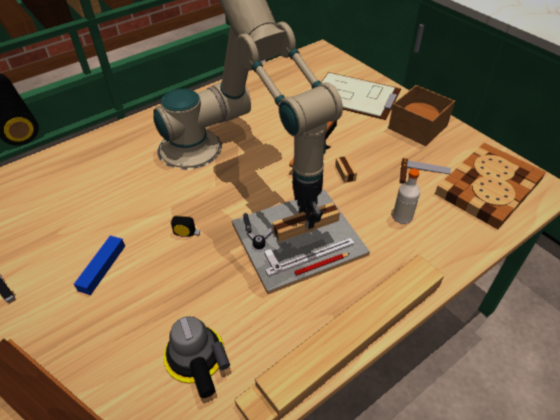

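The bar is held level over the seat: its right end is at about (278,228) and the stop is clear in front of it. I'll lower it to about 2 mm above the board.

```bash
python3 -m creep '{"delta_pos":[[2,-0.1,-0.3],[4,-0.1,-0.3],[6,-0.1,-0.3],[8,-0.1,-0.3],[9.3,-0.1,-0.3],[9.9,-0.1,-0.3],[9.9,-0.1,-0.3],[9.9,-0.1,-0.3]],"dr":[[-0.008,0,0],[-0.008,0,0],[-0.008,0,0],[-0.008,0,0],[-0.008,0,0],[-0.008,0,0],[-0.008,0,0],[-0.008,0,0]]}' -1 50
python3 -c "
from h import *
t=f2w(-27,-3)
plan(*t,.0345,-12.85)"
```

```text
clock: 11.1
position: [0.6262, 0.0343, 0.0392]
ee_rot: [0.442, 0.553, 0.441, -0.552]
contact_force: [0.7, 0.7, -1.3]
width: 0.0409
pos [0.6262 0.0343 0.0392] yaw -12.8 q6 0.17 w 0.0409 F [ 0.7  0.7 -1.3] clk 11.1
delta [ 0.47 -0.12  0.08] dr [ 0.001 -0.    -0.002]
```

```bash
python3 -m creep '{"delta_pos":[[0.2,0,0],[0.4,0,0],[0.45,0,0],[0.45,0,0],[0.45,0,0]],"dr":[[0,0,0],[0,0,0],[0,0,0],[0,0,0],[0,0,0]]}' -1 50
python3 -c "
from h import *
t=f2w(-27,-3)
plan(*t,.0345,-12.85)"
```

```text
clock: 11.6
position: [0.6257, 0.0344, 0.0344]
ee_rot: [0.441, 0.553, 0.441, -0.552]
contact_force: [-0.9, -0.7, 2.7]
width: 0.0408
pos [0.6257 0.0344 0.0344] yaw -12.8 q6 0.17 w 0.0408 F [-0.9 -0.7  2.7] clk 11.6
delta [-0.01 -0.07  0.08] dr [ 0.001 -0.    -0.001]
```

Bar is on the board. I'll slide it to the stop in small steps with a light grip.

```bash
python3 -m creep '{"delta_pos":[[0,0,0.1],[0,0,0.2],[0,0,0.3],[0,0,0.4],[0,0,0.5],[0,0,0.5],[0,0,0.5]],"dr":[[0,0,0],[0,0,0],[0,0,0],[0,0,0],[0,0,0],[0,0,0],[0,0,0]]}' -1 20
cat >> h.py <<'E'
def fr():
    s=manip.get_state();c,sn=np.cos(YAW),np.sin(YAW);d=s['position'][:2]-FO;F=s['contact_force']
    print('TCP fence mm',np.round(np.array([c*d[0]+sn*d[1],-sn*d[0]+c*d[1],s['position'][2]])*1000,2),'F fence',np.round([c*F[0]+sn*F[1],-sn*F[0]+c*F[1],F[2]],1),'w',round(s['width'],4))
E
python3 -c "
from h import *
fr()"
python3 -m creep '{"delta_pos":[[0,0,0.1],[0,0,0.15],[0,0,0.15]],"dr":[[0,0,0],[0,0,0],[0,0,0]]}' -1 20
python3 -c "
from h import *
fr()"
```

```text
clock: 12.3
position: [0.6251, 0.0298, 0.0344]
ee_rot: [0.441, 0.553, 0.441, -0.552]
contact_force: [0.6, 3.7, 5.3]
width: 0.041
TCP fence mm [-25.97  -6.83  34.41] F fence [-0.2  3.7  5.3] w 0.041
clock: 12.6
position: [0.6247, 0.0284, 0.0344]
ee_rot: [0.441, 0.553, 0.441, -0.552]
contact_force: [1.9, 3.9, 5.3]
width: 0.0412
TCP fence mm [-25.97  -8.31  34.4 ] F fence [1.  4.2 5.3] w 0.0412
```

```bash
python3 -m creep '{"delta_pos":[[-0.05,0,0.05],[-0.05,0,0.1],[-0.05,0,0.1]],"dr":[[0,0,0],[0,0,0],[0,0,0]]}' -1 20
python3 -c "
from h import *
fr()"
python3 -m creep '{"delta_pos":[[0,0,0.05],[0,0,0.1],[0,0,0.1]],"dr":[[0,0,0],[0,0,0],[0,0,0]]}' -1 20
python3 -c "
from h import *
fr()"
```

```text
clock: 12.9
position: [0.6241, 0.027, 0.0344]
ee_rot: [0.441, 0.553, 0.441, -0.552]
contact_force: [0.7, 3.5, 4.0]
width: 0.0406
TCP fence mm [-26.27  -9.79  34.41] F fence [-0.1  3.5  4. ] w 0.0406
clock: 13.2
position: [0.6241, 0.027, 0.0344]
ee_rot: [0.441, 0.553, 0.441, -0.552]
contact_force: [1.5, 7.0, 4.0]
width: 0.0409
TCP fence mm [-26.25  -9.8   34.43] F fence [-0.1  7.1  4. ] w 0.0409
```

In contact with the stop: the TCP stalled at y = -9.8 mm while the force rose to 7 N. Next I'll open slightly and push towards the fence with the near finger.

```bash
python3 -m creep '{"delta_pos":[[0,0,0],[0,0,0],[0,0,0],[-0.1,0,0],[-0.1,0,0]],"dr":[[0,0,0],[0,0,0],[0,0,0],[0,0,0],[0,0,0]]}' 0.2
python3 -c "
from h import *
fr()"
python3 -m creep '{"delta_pos":[[0,0.1,0],[0,0.2,0],[0,0.3,0],[0,0.4,0],[0,0.5,0],[0,0.6,0],[0,0.65,0],[0,0.65,0]],"dr":[[0,0,0],[0,0,0],[0,0,0],[0,0,0],[0,0,0],[0,0,0],[0,0,0],[0,0,0]]}'
python3 -c "
from h import *
fr()"
```

```text
clock: 13.7
position: [0.6234, 0.0258, 0.0352]
ee_rot: [-0.441, -0.552, -0.441, 0.553]
contact_force: [-0.4, 0.4, 0.2]
width: 0.0511
TCP fence mm [-26.73 -11.14  35.21] F fence [-0.5  0.3  0.2] w 0.0511
clock: 14.5
position: [0.6292, 0.0248, 0.0352]
ee_rot: [-0.441, -0.552, -0.442, 0.553]
contact_force: [-1.3, 1.1, 1.6]
width: 0.0513
TCP fence mm [-20.8  -10.78  35.21] F fence [-1.5  0.8  1.6] w 0.0513
```

```bash
python3 -m creep '{"delta_pos":[[0,0.1,0],[0,0.2,0],[0,0.3,0],[0,0.35,0],[0,0.4,0],[0,0.4,0]],"dr":[[0,0,0],[0,0,0],[0,0,0],[0,0,0],[0,0,0],[0,0,0]]}'
python3 -c "
from h import *
fr()"
python3 -m creep '{"delta_pos":[[0,0.05,0],[0,0.1,0],[0,0.1,0]],"dr":[[0,0,0],[0,0,0],[0,0,0]]}'
python3 -c "
from h import *
fr()"
```

```text
clock: 15.1
position: [0.6332, 0.0239, 0.0352]
ee_rot: [-0.441, -0.552, -0.442, 0.553]
contact_force: [-3.3, 0.5, 2.6]
width: 0.0515
TCP fence mm [-16.73 -10.77  35.23] F fence [-3.3 -0.2  2.6] w 0.0515
clock: 15.4
position: [0.6332, 0.0239, 0.0352]
ee_rot: [-0.44, -0.552, -0.442, 0.553]
contact_force: [-5.9, 1.6, 3.0]
width: 0.0511
TCP fence mm [-16.7  -10.81  35.18] F fence [-6.1  0.3  3. ] w 0.0511
```

```bash
python3 -m creep '{"delta_pos":[[0,0.05,0],[0,0.1,0],[0,0.1,0],[0,0,0],[0,-0.3,0],[0,-0.42,0],[0,-0.42,0]],"dr":[[0,0,0],[0,0,0],[0,0,0],[0,0,0],[0,0,0],[0,0,0],[0,0,0]]}'
python3 -c "
from h import *
fr()"
python3 -m creep '{"delta_pos":[[-2,0,0],[-5,0,0],[-5,0,-3],[-5,0,-7],[-5,0,-11],[-5,0,-11.5],[-5,0,-11.5]],"dr":[[0,0,0],[0,0,0],[0,0,0],[0,0,0],[0,0,0],[0,0,0],[0,0,0]]}'
python3 -c "
from h import *
fr()
w=grab('wrist','w3.png');S=pts(w);np.savez('w3.npz',S=S)
t=f2w(-21,110);plan(*t,.05,-12.85)
c,sn=np.cos(YAW),np.sin(YAW);X,Y=((S[...,0]-FO[0])*c+(S[...,1]-FO[1])*sn)*1000,(-(S[...,0]-FO[0])*sn+(S[...,1]-FO[1])*c)*1000
m=(S[...,2]>.049)&(S[...,2]<.06)&(X>-60)&(X<15)&(Y<84)&(Y>-110);q=np.c_[X[m],Y[m]].astype(np.float32);print(len(q),cv2.minAreaRect(q),q.min(0),q.max(0))
"
```

```text
clock: 16.1
position: [0.6317, 0.0243, 0.0355]
ee_rot: [0.442, 0.553, 0.441, -0.552]
contact_force: [-0.3, -0.9, 0.3]
width: 0.0513
TCP fence mm [-18.28 -10.76  35.51] F fence [-0.1 -0.9  0.3] w 0.0513
clock: 16.8
position: [0.6567, 0.1377, 0.0852]
ee_rot: [0.442, 0.552, 0.442, -0.552]
contact_force: [-0.1, 0.2, 0.1]
width: 0.0511
TCP fence mm [-19.22 105.42  85.15] F fence [-0.1  0.2  0.1] w 0.0511
pos [0.6563 0.1365 0.0851] yaw -12.7 q6 0.32 w 0.051 F [ 0.3 -0.3  0.4] clk 16.9
delta [ 3.51 -0.16 -0.59] dr [ 0.002  0.001 -0.   ]
6053 ((-22.41925811767578, 52.444488525390625), (42.15510559082031, 59.79041290283203), 0.18803994357585907) [-43.506462  22.55711 ] [-1.3104023 82.343254 ]
```

View pics/w3.png

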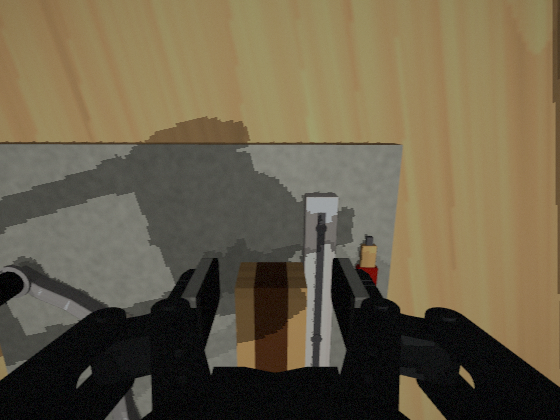

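The bar's end face is at (270,262), with the bar lying parallel to the fence within 0.2°. I'll close the jaws, go down beyond the end and nudge the bar towards the stop.

```bash
python3 -m creep '{"delta_pos":[[0,-0.2,-0.5],[1,-0.3,-0.5],[2,-0.3,-0.5],[3.5,-0.3,-0.5],[5,-0.3,-0.5],[5,-0.3,-0.5],[5,-0.3,-0.5]],"dr":[[0,0,0],[0,0,0],[0,0,0],[0,0,0],[0,0,0],[0,0,0],[0,0,0]]}' -1
python3 -c "
from h import *
fr()"
python3 -m creep '{"delta_pos":[[0,0,0.3],[0,0,0.6],[0,0,0.9],[0,0,1.2],[0,0,1.4],[0,0,1.5],[0,0,1.5]],"dr":[[0,0,0],[0,0,0],[0,0,0],[0,0,0],[0,0,0],[0,0,0],[0,0,0]]}'
python3 -c "
from h import *
fr()"
```

```text
clock: 17.55
position: [0.6538, 0.1416, 0.0345]
ee_rot: [-0.441, -0.552, -0.441, 0.553]
contact_force: [0.3, 0.1, 0.0]
width: 0.0001
TCP fence mm [-22.95 108.56  34.51] F fence [0.2 0.2 0. ] w 0.0001
clock: 18.25
position: [0.6509, 0.1274, 0.0354]
ee_rot: [0.441, 0.553, 0.441, -0.553]
contact_force: [-1.0, 0.8, 0.1]
width: 0.0002
TCP fence mm [-22.54  94.05  35.36] F fence [-1.1  0.5  0.1] w 0.0002
```

```bash
python3 -m creep '{"delta_pos":[[0,0,0.08],[0,0,0.15],[0,0,0.2],[0,0,0.2]],"dr":[[0,0,0],[0,0,0],[0,0,0],[0,0,0]]}'
python3 -c "
from h import *
fr()"
python3 -m creep '{"delta_pos":[[0,0,0.05],[0,0,0.1],[0,0,0.1]],"dr":[[0,0,0],[0,0,0],[0,0,0]]}'
python3 -c "
from h import *
fr()"
```

```text
clock: 18.65
position: [0.6505, 0.1256, 0.0353]
ee_rot: [0.441, 0.553, 0.441, -0.553]
contact_force: [0.2, -0.6, -0.1]
width: -0.0001
TCP fence mm [-22.57  92.19  35.28] F fence [ 0.4 -0.5 -0.1] w -0.0001
clock: 18.95
position: [0.6504, 0.1254, 0.0353]
ee_rot: [0.441, 0.553, 0.441, -0.552]
contact_force: [0.9, 2.9, -0.4]
width: 0.0001
TCP fence mm [-22.56  91.99  35.32] F fence [ 0.2  3.  -0.4] w 0.0001
```

```bash
python3 -m creep '{"delta_pos":[[0,0,0.1],[0,0,0.15],[0,0,0.15]],"dr":[[0,0,0],[0,0,0],[0,0,0]]}'
python3 -c "
from h import *
fr()"
python3 -m creep '{"delta_pos":[[0,0,-0.5],[0,0,-1],[-2,0,-1],[-5,0,-1],[-6,0,-1],[-6,0,-1]],"dr":[[0,0,0],[0,0,0],[0,0,0],[0,0,0],[0,0,0],[0,0,0]]}' -0.3
python3 -c "
from h import *
w=grab('wrist');S=pts(w)
fr();k=knob(.6);plan(*k,.095,12.4)
c,sn=np.cos(YAW),np.sin(YAW);X,Y=((S[...,0]-FO[0])*c+(S[...,1]-FO[1])*sn)*1000,(-(S[...,0]-FO[0])*sn+(S[...,1]-FO[1])*c)*1000
m=(S[...,2]>.049)&(S[...,2]<.06)&(X>-60)&(X<15)&(Y<84)&(Y>-110);q=np.c_[X[m],Y[m]].astype(np.float32);print(len(q),cv2.minAreaRect(q),q.min(0),q.max(0))
"
```

```text
clock: 19.25
position: [0.6505, 0.1253, 0.0356]
ee_rot: [0.44, 0.554, 0.442, -0.552]
contact_force: [1.5, 6.9, 0.1]
width: -0.0003
TCP fence mm [-22.52  91.93  35.56] F fence [-0.1  7.   0.1] w -0.0003
clock: 19.85
position: [0.6535, 0.1329, 0.0972]
ee_rot: [0.442, 0.554, 0.44, -0.551]
contact_force: [-0.3, 0.0, 0.7]
width: 0.0301
TCP fence mm [-22.34  99.59  95.63] F fence [-0.6 -0.8 -0.7] w 0.0298
pos [0.6524 0.1328 0.0956] yaw -12.8 q6 0.32 w 0.0298 F [-0.8 -0.7 -0.7] clk 19.9
delta [  0.04 -16.44   2.51] dr [-0.439 -0.    -0.001]
6682 ((-22.290773391723633, 44.60689163208008), (75.0615463256836, 42.04121017456055), 89.8070068359375) [-43.38626    7.063804] [-1.3140432 82.1719   ]
```

```bash
python3 -c "
from h import *
w=grab('wrist');S=pts(w)
c,sn=np.cos(YAW),np.sin(YAW);X,Y=((S[...,0]-FO[0])*c+(S[...,1]-FO[1])*sn)*1000,(-(S[...,0]-FO[0])*sn+(S[...,1]-FO[1])*c)*1000
Z=S[...,2]
m=(Z>.027)&(Z<.036)&(X>-15)&(X<40)&(Y<132)&(Y>90);q=np.c_[X[m],Y[m]].astype(np.float32);print('fence',len(q),cv2.minAreaRect(q),np.percentile(X[m],[.5,1,5,95,99,99.5]),Y[m].max())
m=(Z>.05)&(Z<.058)&(X>-60)&(X<15)&(Y<80)&(Y>10);print('bar',np.percentile(X[m],[.5,1,5,95,99,99.5]))
"
```

```text
fence 1880 ((8.50886344909668, 110.1227035522461), (20.29380989074707, 40.10826110839844), 0.23049001395702362) [-1.58845868 -1.5315913  -0.95591542 17.25395721 18.16552866 18.39133541] 130.1701835753646
bar [-43.03285155 -42.75424039 -41.00735277  -4.22875595  -2.07251047
  -1.7488369 ]
```

The bar is flush: fence face at -1.5 mm and bar face at -1.3 mm in my frame, angles 0.23° and 0.19°. Now the knob.

```bash
python3 -m creep '{"delta_pos":[[0,-4,0.6],[0,-8,1.2],[0,-12,1.9],[0,-16,2.4],[0,-16.4,2.5],[0,-16.4,2.5],[0,-16.4,2.5]],"dr":[[-0.1,0,0],[-0.2,0,0],[-0.3,0,0],[-0.4,0,0],[-0.44,0,0],[-0.44,0,0],[-0.44,0,0]]}' -0.1
python3 -c "
from h import *
w=grab('wrist');P=pts(w).reshape(-1,3);k=knob(.6);P=P[(P[:,2]>.066)&(P[:,2]<.078)&(np.hypot(P[:,0]-k[0],P[:,1]-k[1])<.03)]
print(len(P),P.min(0),P.max(0),k)
plan(*k,.0456,12.4)"
```

```text
clock: 20.65
position: [0.4871, 0.1448, 0.0947]
ee_rot: [0.551, 0.443, 0.551, -0.443]
contact_force: [0.8, 0.5, -0.2]
width: 0.0385
715 [0.47692543 0.13702498 0.06605188] [0.49258261 0.15285147 0.07524304] [0.4865224  0.14465495]
pos [0.4876 0.1447 0.0948] yaw 12.4 q6 -0.06 w 0.0383 F [-0.   0.9  0.1] clk 20.7
delta [ 4.92 -0.11 -0.02] dr [-0.  0. -0.]
```

```bash
python3 -m creep '{"delta_pos":[[2,-0.2,0],[4,-0.2,0],[4.9,-0.2,0],[4.9,-0.2,0],[4.9,-0.2,0]],"dr":[[0,0,0],[0,0,0],[0,0,0],[0,0,0],[0,0,0]]}' -0.1
python3 -m creep '{"delta_pos":[[0,0,0],[0,0,0],[0,0,0],[0,0,0],[0,0,0]],"dr":[[0,0,0],[0,0,0],[0,0,0],[0,0,0],[0,0,0]]}' -1 40
python3 - <<'E'
from h import *
fr();plan(*knob(.6),.0456,12.4)
M=yaw()[1];k0=knob(.6)
for th in np.arange(.56,.07,-.04):
    d=M.T@np.r_[knob(th)-k0,0]*100; print(round(th,2),d.round(2)[1:],round(.6-th,3))
E
```

```text
clock: 21.2
position: [0.4856, 0.1444, 0.0464]
ee_rot: [0.551, 0.443, 0.551, -0.443]
contact_force: [0.9, -0.4, -0.7]
width: 0.0384
clock: 21.7
position: [0.4855, 0.1445, 0.0471]
ee_rot: [0.552, 0.443, 0.551, -0.442]
contact_force: [0.0, -0.8, 6.3]
width: 0.0145
TCP fence mm [-187.65   73.76   47.14] F fence [ 0.2 -0.8  6.3] w 0.0145
pos [0.4855 0.1445 0.0471] yaw 12.4 q6 -0.07 w 0.0145 F [ 0.  -0.8  6.3] clk 21.7
delta [0.15 0.11 0.01] dr [ 0.001  0.    -0.002]
0.56 [0.86 0.02] 0.04
0.52 [1.72 0.07] 0.08
0.48 [2.57 0.16] 0.12
0.44 [3.42 0.28] 0.16
0.4 [4.26 0.43] 0.2
0.36 [5.1  0.62] 0.24
0.32 [5.93 0.84] 0.28
0.28 [6.75 1.1 ] 0.32
0.24 [7.56 1.39] 0.36
0.2 [8.36 1.71] 0.4
0.16 [9.14 2.06] 0.44
0.12 [9.91 2.44] 0.48
0.08 [10.66  2.85] 0.52
```

```bash
python3 -m creep '{"delta_pos":[[0,0.85,0.02],[0,1.7,0.07],[0,2.55,0.16],[0,3.4,0.28],[0,4.25,0.43],[0,5.1,0.62],[0,5.95,0.84],[0,6.75,1.1],[0,7.55,1.4],[0,7.55,1.4]],"dr":[[0.04,0,0],[0.08,0,0],[0.12,0,0],[0.16,0,0],[0.2,0,0],[0.24,0,0],[0.28,0,0],[0.32,0,0],[0.36,0,0],[0.36,0,0]]}' -1 40
python3 - <<'E'
from h import *
fr()
M=yaw()[1];k0=knob(.24)
for th in (.2,.16,.14,.12,.10):
    d=M.T@np.r_[knob(th)-k0,0]*100; print(th,d.round(2)[1:],round(.24-th,3),knob(th))
E
```

```text
clock: 22.7
position: [0.5651, 0.1472, 0.0472]
ee_rot: [0.464, 0.537, 0.462, -0.533]
contact_force: [4.0, 1.2, 4.2]
width: 0.0145
TCP fence mm [-110.67   94.21   47.17] F fence [3.6 2.  4.2] w 0.0145
0.2 [0.86 0.02] 0.04 [0.57182029 0.14600757]
0.16 [1.72 0.07] 0.08 [0.5802294  0.14426665]
0.14 [2.14 0.11] 0.1 [0.58440616 0.14327041]
0.12 [2.57 0.15] 0.12 [0.58856216 0.14219085]
0.1 [3.   0.21] 0.14 [0.59269574 0.14102838]
```

```bash
python3 -m creep '{"delta_pos":[[0,0.43,0.01],[0,0.86,0.02],[0,1.3,0.05],[0,1.72,0.07],[0,2.0,0.1],[0,2.14,0.11],[0,2.14,0.11]],"dr":[[0.02,0,0],[0.04,0,0],[0.06,0,0],[0.08,0,0],[0.09,0,0],[0.1,0,0],[0.1,0,0]]}' -1 40
python3 -c "
from h import *
fr()"
python3 -m creep '{"delta_pos":[[0,0.1,0],[0,0.2,0],[0,0.3,0],[0,0.3,0]],"dr":[[0.005,0,0],[0.01,0,0],[0.015,0,0],[0.015,0,0]]}' -1 40
python3 -c "
from h import *
fr()
s=manip.get_state()['position'][:2]; h=f2w(-95,-120); d=s-h
print('arm angle est',np.arctan2(d[1],d[0])-YAW-1.4118)"
```

```text
clock: 23.4
position: [0.5851, 0.1432, 0.0472]
ee_rot: [0.436, 0.559, 0.435, -0.555]
contact_force: [5.6, 1.5, 3.5]
width: 0.0148
TCP fence mm [-90.25  94.73  47.18] F fence [5.1 2.7 3.5] w 0.0148
clock: 23.8
position: [0.5876, 0.1425, 0.0471]
ee_rot: [0.432, 0.562, 0.431, -0.559]
contact_force: [5.5, 1.9, 4.3]
width: 0.0147
TCP fence mm [-87.61  94.65  47.15] F fence [5.  3.1 4.3] w 0.0147
arm angle est 0.12457569652990941
```

```bash
python3 -m creep '{"delta_pos":[[0,0.1,0],[0,0.15,0],[0,0.15,0]],"dr":[[0.003,0,0],[0.006,0,0],[0.006,0,0]]}' -1 40
python3 -c "
from h import *
fr()"
python3 -m creep '{"delta_pos":[[0,0.1,0],[0,0.15,0],[0,0.15,0]],"dr":[[0.003,0,0],[0.006,0,0],[0.006,0,0]]}' -1 40
python3 -c "
from h import *
fr()"
```

```text
clock: 24.1
position: [0.5877, 0.1425, 0.0471]
ee_rot: [0.43, 0.562, 0.43, -0.561]
contact_force: [3.3, 2.7, 6.7]
width: 0.0144
TCP fence mm [-87.5   94.62  47.13] F fence [2.6 3.3 6.7] w 0.0144
clock: 24.4
position: [0.5878, 0.1424, 0.0471]
ee_rot: [0.427, 0.563, 0.429, -0.563]
contact_force: [1.2, 3.6, 7.3]
width: 0.0145
TCP fence mm [-87.4   94.62  47.11] F fence [0.4 3.8 7.3] w 0.0145
```

The nose is on the bar: the TCP stalled and the pull fell from 5 N to about 0. I'll open part-way and go straight up.

```bash
python3 -m creep '{"delta_pos":[[0,0,0],[0,0,0],[0,0,0],[-1,0,0],[-4,0,0],[-8,0,0],[-12,0,0],[-16,0,0],[-16,0,0]],"dr":[[0,0,0],[0,0,0],[0,0,0],[0,0,0],[0,0,0],[0,0,0],[0,0,0],[0,0,0],[0,0,0]]}' -0.3
python3 -c "
from h import *
fr()
w=grab('wrist','w4.png');S=pts(w)
c,sn=np.cos(YAW),np.sin(YAW);X,Y=((S[...,0]-FO[0])*c+(S[...,1]-FO[1])*sn)*1000,(-(S[...,0]-FO[0])*sn+(S[...,1]-FO[1])*c)*1000
Z=S[...,2]
m=(Z>.05)&(Z<.059)&(X>-48)&(X<15)&(Y<84)&(Y>-110);q=np.c_[X[m],Y[m]].astype(np.float32);print('bar',cv2.minAreaRect(q),np.median(Z[m]))
m=(Z>.027)&(Z<.036)&(X>-15)&(X<40)&(Y<132)&(Y>90);q=np.c_[X[m],Y[m]].astype(np.float32);print('fence',cv2.minAreaRect(q))
m=(Z>.066)&(Z<.078)&(X>-130)&(X<-40)&(Y>80)&(Y<110);kx=np.array([X[m].min()+X[m].max(),Y[m].min()+Y[m].max()])/2;print('knob',kx,'angle',np.arctan2(kx[1]+120,kx[0]+95)-1.4118)
"
```

```text
clock: 25.3
position: [0.5917, 0.1417, 0.2135]
ee_rot: [0.43, 0.567, 0.426, -0.559]
contact_force: [0.5, -1.0, -0.3]
width: 0.0299
TCP fence mm [-83.42  94.72 213.48] F fence [ 0.7 -0.9 -0.3] w 0.0299
bar ((-22.038583755493164, -6.380943298339844), (42.617008209228516, 176.16941833496094), 0.1413656771183014) 0.055458489654721985
fence ((18.852863311767578, 109.87646484375), (39.670738220214844, 41.33852005004883), 89.83084869384766)
knob [-88.25862255  94.76349464] angle 0.12761685687165003
```

View pics/w4.png

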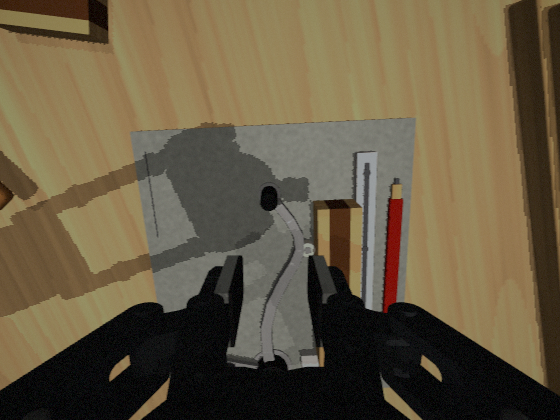

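The nose (307,250) rests on the bar's side, and the bar lies along the fence. The arm angle is about 0.125, and the far end sits where it was after the push to the stop. Handing in.

```bash
python3 -c "
from h import *
print(manip.sign_off());fr()"
```

```text
the job is handed in; nothing more can be done
None
the job is handed in; nothing more can be done
```

The bar is loaded and clamped, and I handed the job in at about 25 s of the 72 s. I drew the arm open by its knob, set the bar on the board and eased it against the end stop and then the fence. Then I brought the arm back by the knob onto the side of the bar. The hand-in reports no verdict, so what follows rests on my own checks.

**Last checks**
- **Forces:** measured pushes on the bar were about 7 N at the stop and 6 N at the fence. The final 1 mm fence push was not read; it should have been about 9 N. The limit is 30 N.
- **Bar at the fence:** before clamping, bar and fence faces agreed within about 0.3 mm. After clamping, the bar is parallel to the fence to about 0.3°; the limit is 0.86°.
- **Bar at the stop:** pushed at its end, the bar stalled against the stop as the force rose. Its end was in the same place after clamping, within about 0.5 mm.
- **Arm:** it rests at about 0.125 rad, within the 0.08 to 0.16 range, and the gripper is clear of everything.

**Disagreements**
- Camera depth put both the bar and the fence about 1.5 mm off my initial fence frame, which is within the stated calibration. I trusted the contact forces over it.
- The bar's end read about 2 mm beyond where I had placed the stop from the images. The last view hid the stop end of the bar, so snugness there rests on the force readings.
- I did not measure the bystanders again at the end. I noticed nothing disturbed in the pictures, and the force readings showed no unexpected contact.

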